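# Clamp the sample jars in the travel carrier and cap them

### The job

Get the sample jars ready for the post. Turn the knob of the wooden travel carrier so that its cam draws the sprung clamp bar right back, stand every white jar upright in a bay of its own, and turn the knob back until the roller drops into the cam's notch and the bar closes on the jars; then press each jar's raised cap fully home. Don't knock over the brown bottle.

Things in the scene. Friction and masses are not known exactly. Their poses are not given: they have to be found in the camera images.
- carrier: fixed travel carrier, a light wooden board 132 x 394 x 8 mm; origin at the centre of its underside, x from its front rail towards its clamp bar, y along the row of bays, z up. Front rail: inner face at x = -28 mm, top at z = 30 mm. Facing it is the clamp bar, top at z = 36 mm, and behind that a wooden rail. The knob is at the +y end, its axis at x = -24, y = 135 mm.
- bay1 (a point): where a jar's underside centre goes in the first bay, nearest the knob, on the bay's floor (8 mm above the table; carrier x = 0, y = 32 mm). Fins 4 mm thick and up to 24 mm above the table divide the bays: 60 mm free along y; along x 56 mm free when the bar is back
- bay2 (a point): the same for the second bay (carrier y = -32 mm)
- bay3 (a point): the same for the third bay (carrier y = -96 mm)
- bay4 (a point): the same for the fourth bay, at the far end (carrier y = -160 mm)
- clamp (a joint): position of the aluminium clamp bar along the carrier's x, in m: 0 fully forward (its face at x = 14 mm: too narrow for a jar), about 0.014 drawn back by the cam (face at x = 28 mm), about 0.002 when it rests on jars, which it pushes against the front rail. A spring of 7 to 9 N pushes it forward; it carries the roller that follows the cam.
- clamp_mid (a point): middle of the clamp bar's face towards the jars, 22 mm above the table. Behind the carrier stands a tall chest of drawers: its front is about 0.62 m ahead of the robot (pulls reach to 0.585 m), its right side at about y = 0.07 m; do not swing the gripper into its corner on the way from the jars
- knob (a joint): angle of the cam knob in rad, positive anticlockwise from above; 0 = roller in the notch (bar forward). It climbs out within 0.65 rad (about 0.3 N m); from there to the stop at 1.75 the cam is round, the bar is held back and the knob stays where left. Turned back below about 0.5 the roller drops in and pulls the knob towards 0; with jars clamped it has some 0.2 rad slack. Lower stop -0.25.
- knob_grip (a point): point on the knob's axis at gripping height, 60 mm above the table. The grip is a black upright bar 60 mm long, 14 mm thick, from 42 to 72 mm above the table; it lies along this point's x axis, which is the carrier's x axis when the knob reads 0, and turns with the knob
- jar1: loose white cylindrical sample jar, 44 mm across, body 80 mm high, 0.1 to 0.22 kg, heavy at the bottom; origin at the centre of its underside, z up its axis. On its narrower neck sits a captive grey ribbed cap, 34 mm across and 18 mm high: its top is 98 mm above the jar's underside when home, 109 mm when raised. May be absent; starts standing on the table.
- jar2: loose white cylindrical sample jar, 44 mm across, body 80 mm high, 0.1 to 0.22 kg, heavy at the bottom; origin at the centre of its underside, z up its axis. On its narrower neck sits a captive grey ribbed cap, 34 mm across and 18 mm high: its top is 98 mm above the jar's underside when home, 109 mm when raised. May be absent; starts standing on the table.
- jar3: loose white cylindrical sample jar, 44 mm across, body 80 mm high, 0.1 to 0.22 kg, heavy at the bottom; origin at the centre of its underside, z up its axis. On its narrower neck sits a captive grey ribbed cap, 34 mm across and 18 mm high: its top is 98 mm above the jar's underside when home, 109 mm when raised. May be absent; starts standing on the table.
- jar4: loose white cylindrical sample jar, 44 mm across, body 80 mm high, 0.1 to 0.22 kg, heavy at the bottom; origin at the centre of its underside, z up its axis. On its narrower neck sits a captive grey ribbed cap, 34 mm across and 18 mm high: its top is 98 mm above the jar's underside when home, 109 mm when raised. May be absent; starts standing on the table.
- jar1_cap (a joint): how far the cap of jar1 stands up from home, in m: 0 home, 0.011 raised as at the start. A sprung detent ball holds it either up or home; pressing it straight down takes about 5 N to pass the middle (up to 15 N does no harm), then it snaps down.
- jar2_cap (a joint): how far the cap of jar2 stands up from home, in m: 0 home, 0.011 raised as at the start. A sprung detent ball holds it either up or home; pressing it straight down takes about 5 N to pass the middle (up to 15 N does no harm), then it snaps down.
- jar3_cap (a joint): how far the cap of jar3 stands up from home, in m: 0 home, 0.011 raised as at the start. A sprung detent ball holds it either up or home; pressing it straight down takes about 5 N to pass the middle (up to 15 N does no harm), then it snaps down.
- jar4_cap (a joint): how far the cap of jar4 stands up from home, in m: 0 home, 0.011 raised as at the start. A sprung detent ball holds it either up or home; pressing it straight down takes about 5 N to pass the middle (up to 15 N does no harm), then it snaps down.
- acid_bottle2: loose small brown bottle, 32 mm across, 70 mm high, standing among the jars; origin at the centre of its underside; not to be knocked over
Mind the look-alikes: they are no part of the job. Leave any orange or purple look-alike of the jar3 alone.

How it is judged:
By the outcome, as a careful person would: the job done as asked, in the order asked, and still so for the second after the job is handed in, with the robot touching nothing.
Of jar1, jar2, jar3, jar4 only 3 to 4 are there at a start; the rules pass over those that are not, and their reading is None.
At some moment in a run one of jar1, jar2, jar3, jar4 may be knocked a few centimetres aside while the robot is not near it.
It also fails if it takes over 200 s, if anything falls off the work surface, if the arm or the gripper's body presses on something with over 40 N, if the wrist force passes 120 N, or if a joint passes its speed limit or range.

### The arm

A 6-joint arm with a two-finger parallel gripper is mounted at the origin on a cart in front of the work surface, level with it; the furniture and walls round the work are solid. World frame = base frame: x ahead of the robot, y to its left, z up, the work surface at z = 0. Lengths are in mm, angles in rad, forces in N, time in s.
With the tool pointing down it reaches from about 275 to 750 mm from the base axis. Payload 10.2 kg.
Tool frame: the origin (TCP) lies at the very end of the fingers, on their centre line; the grasp point (between the pads) lies 19 mm behind it; z points along the fingers, y is the line along which they close (so a half turn about z gives the same grasp; the last joint's range is limited). The gripper opens to 85 mm and grips with 20 to 120 N. Pads are 22 mm wide; open, the fingers measure 114 mm over their backs; the gripper's body (76 mm by 85 mm) begins 54 mm behind the grasp point. The pads swing forward as they close: fully open they stand 13 mm farther back than shut.
Start: joints at [-1.534, 0.313, 1.498, -0, 1.331, -0.223], TCP at [134.852, -507.391, 231.294] pointing down, gripper open.
Joint ranges: [-2.94, 2.94], [-0.97, 2.17], [0.19, 2.56], [-1.23, 4.37], [0.02, 3.11], [-2.88, 2.88]. Speed limits (rad/s): [2.39, 2.39, 3.01, 3.14, 3.14, 3.14].

### API

Orientations are given as a unit quaternion [x, y, z, w].
In Python, from rig import status, optics, bot gives the robot as it stands. The module is installed in compiled form; this text tells all that it offers.
- The arm moves only by the tool drive_tool, never from a script. Its argument "increments" is a list of rows, each a list of 3 entries, a list of its own where there are three numbers: the shift along the world's x, y, z in units of 25 mm (1.0 is 25 mm), then the turn, a rotation vector about the world's x, y, z in degrees, then the closure, from -1 (fully open) to 1 (shut). In form: [[[tx, ty, tz], [rx, ry, rz], fingers], ...]. A call has 1 to 10 rows; each row is the pose to reach, as a shift and turn from the pose commanded when the call began; what a row does not reach only later rows make up. A row lasts 1/12 s, in which the tool goes at most 41.7 mm and 7.16 degrees, less where a joint would pass 70% of its speed; a pose out of reach is approached as far as the arm can. A call with a gripper value outside its range is refused whole. The fingers move at their own pace and stop on an object; "newtons" is the grip in N (left out, the last holds). Time passes only in rows, so rows that repeat a pose let the fingers close. It gives the time, the measured TCP pose, the force, the opening and the grip force at its end, in the units of the state.
- status.get_state(): the state, without advancing time (a new reading comes with each control period).
- optics.get_image(name): name is "scene" or "side" or "wrist"; returns the picture (480x640x3 uint8, red, green, blue); there is no depth.
- optics.get_calibration(name): a dict with "fov_y" (degrees; the focal length in pixels is half the picture's height over the tangent of half this angle, whatever the lens; pixels are square), "cx", "cy" (the principal point, pixels), "origin" and "attitude" of the camera in the world; the wrist camera has in their place "mount" (4x4, takes a point from camera to tool coordinates, whose origin is the TCP and whose axes are the flange's). Camera axes: x right, y up, looking along -z (the intrinsics and any distortion apply to the point x, -y, -z); pixel columns grow to the right and rows downward; lengths in mm; the calibration is good to about 2 mm. A picture is of the moment at which its call begins: read the wrist's pose just before it. get_calibration takes no time and is no camera call.
- bot.job_done(): hands the job in; it is judged then, once.
The state is a dict: "time_s": time; "joint_positions": joint angles; "dq": joint speeds; "joint_efforts": joint torques, N m; "position": TCP position; "tcp_rot": TCP orientation; "wrist_force": force on the tool from outside, world axes, zero at the start; "moment": the same for the moment, N m; "grip_width": opening from 0.0 (shut) to 1.0 (fully open); "gripper_force": force on a finger pad.
Only numpy, scipy, OpenCV 4.12 (cv2) and the standard library are available. Lean on these libraries where they do the work, as an engineer would, in place of code of your own. Each camera call takes 0.05 s, during which the arm holds its last target. There are 200 camera calls.

## Working session

There is one attempt and no reset: what is moved stays moved. The work goes in short steps, Python scripts to look and compute and a tool call to move; the robot and the scene stay as the last step left them, time stands still between calls to the robot, and variables do not carry over. Pictures are saved under pics/ and viewed, at most 14 in all, crops included, and the job is handed in when it is done.

Besides the shell and the picture viewer there is one more tool, called by a JSON object that holds its "api" and its "payload", one argument or row to a line. drive_tool: Moves the arm, as the interface text tells. Its arguments: {"type":"object","properties":{"increments":{"type":"array","items":{"type":"array"}},"newtons":{"type":"number"}},"required":["increments"]}

```bash
mkdir -p pics
python3 - <<'E'
from rig import status, optics, bot
import cv2,numpy as np
print(status.get_state())
ims=[]
for n in ("scene","side","wrist"):
    c=optics.get_calibration(n); print(n,{k:np.round(v,4).tolist() if not isinstance(v,str) else v for k,v in c.items()})
    im=optics.get_image(n)[:,:,::-1]; cv2.imwrite(f"pics/{n}0.png",im)
E
```

```text
{'time_s': 0.0, 'joint_positions': array([-1.53441084e+00,  3.13446603e-01,  1.49843552e+00,  1.10126752e-05,
        1.33100491e+00, -2.23368919e-01]), 'dq': array([ 0.00050112, -0.00146831, -0.00077211,  0.00025082, -0.00205412,
       -0.00031469]), 'joint_efforts': array([-2.82492783e-04, -4.12267613e+01, -2.59745032e+01, -1.49628459e-04,
        4.10742898e-03,  2.12998037e-05]), 'position': array([ 134.83980978, -507.12260977,  230.73740511]), 'tcp_rot': array([ 9.91577767e-01,  1.29511052e-01,  6.57433403e-05, -6.43863908e-04]), 'wrist_force': array([-0.03427292,  0.34270888, -0.87745223]), 'moment': array([ 0.02978271, -0.01663023,  0.02802854]), 'gripper_force': 0.0, 'grip_width': 1.0013261894392087}
scene {'fov_y': 56.9085, 'cx': 320.9433, 'cy': 241.4337, 'origin': [-279.126, 461.7868, 597.2894], 'attitude': [-0.2491, 0.4247, 0.7408, -0.4569]}
side {'fov_y': 46.1728, 'cx': 310.5348, 'cy': 241.9121, 'origin': [570.2437, -993.5153, 743.9056], 'attitude': [0.4808, 0.0121, 0.0446, 0.8756]}
wrist {'fov_y': 63.2529, 'cx': 315.059, 'cy': 237.8495, 'mount': [[0.0006, 0.9512, 0.3087, 80.6371], [1.0, -0.0002, -0.0011, 0.6133], [-0.001, 0.3087, -0.9512, -142.8145], [0.0, 0.0, 0.0, 1.0]]}
```

View pics/scene0.png

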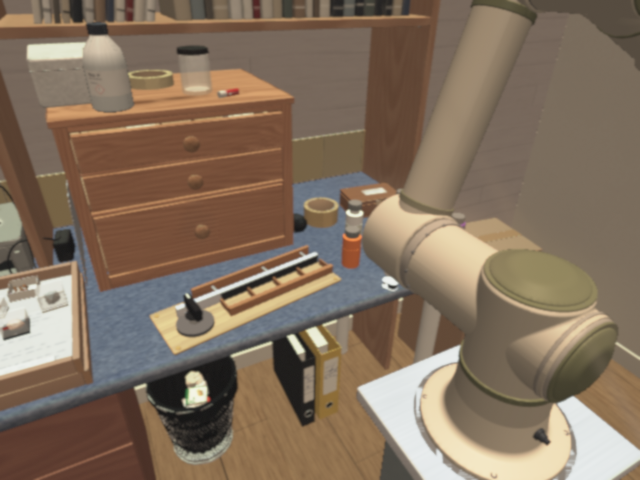

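View pics/side0.png

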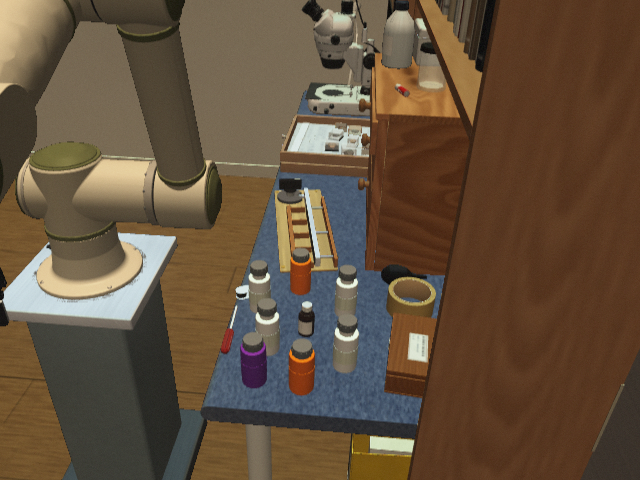

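```bash
cat > h.py <<'E'
from rig import status, optics, bot
import cv2,numpy as np
from scipy.spatial.transform import Rotation as R
C={n:optics.get_calibration(n) for n in ("scene","side","wrist")}
def shot(n,name=None):
    s=status.get_state(); im=np.ascontiguousarray(optics.get_image(n)[:,:,::-1])
    if name: cv2.imwrite(f"pics/{name}.png",im)
    return im,cam(n,s['position'],s['tcp_rot'])
def cam(n,p=None,q=None):
    c=C[n]; f=240/np.tan(np.radians(c['fov_y']/2))
    if n=='wrist':
        M=np.array(c['mount']); Rt=R.from_quat(q).as_matrix()
        return Rt@M[:3,:3],np.array(p)+Rt@M[:3,3],f,c['cx'],c['cy']
    return R.from_quat(c['attitude']).as_matrix(),np.array(c['origin']),f,c['cx'],c['cy']
def ray(k,u,v):
    Rm,o,f,cx,cy=k; d=Rm@np.array([(u-cx)/f,-(v-cy)/f,-1]); return o,d/np.linalg.norm(d)
def onz(k,u,v,z):
    o,d=ray(k,u,v); return o+d*(z-o[2])/d[2]
def tri(rs):
    A=sum(np.eye(3)-np.outer(d,d) for o,d in rs); b=sum((np.eye(3)-np.outer(d,d))@o for o,d in rs); return np.linalg.solve(A,b)
def proj(k,P):
    Rm,o,f,cx,cy=k; c=Rm.T@(np.asarray(P,float)-o); return np.array([cx-f*c[0]/c[2],cy+f*c[1]/c[2]])
E
python3 - <<'E'
from h import *
k=cam('side'); np.set_printoptions(precision=1,suppress=True)
for nm,u,v,z in [('A',259,263,109),('B',267,303,109),('C',347,267,109),('D',346,318,109),('bot',307,304,70),('o1',301,251,109),('o2',302,343,109),('pu',252,337,109),
 ('car nl',279,268,8),('car nr',337,268,8),('car fl',281,190,8),('knobtop',290,181,72)]: print(nm,onz(k,u,v,z))
k=cam('scene')
for nm,u,v,z in [('c1',152,315,8),('c2',175,346,8),('c3',341,288,8),('knob',195,325,42),('o1',352,232,109)]: print(nm,onz(k,u,v,z))
w=cv2.imread('pics/wrist0.png'); 
s=cv2.imread('pics/scene0.png')[220:370,130:370]; cv2.imwrite('pics/c0.png',np.hstack([cv2.resize(w,(533,400)),cv2.resize(s,(250,156)).repeat(1,0) if 0 else np.vstack([cv2.resize(s,(267,167)),np.zeros((233,267,3),np.uint8)])]))
E
```

```text
A [400.3 -89.7 109. ]
B [ 435.4 -212.   109. ]
C [573.9 -82.5 109. ]
D [ 577.6 -236.9  109. ]
bot [ 502.8 -158.1   70. ]
o1 [478.2 -36.8 109. ]
o2 [ 508.2 -308.2  109. ]
pu [ 424.6 -303.2  109. ]
car nl [421.4  39.9   8. ]
car nr [552.   55.8   8. ]
car fl [374.6 420.6   8. ]
knobtop [408.4 352.6  72. ]
c1 [478.7 438.9   8. ]
c2 [371.  415.8   8. ]
c3 [391.2  53.7   8. ]
knob [371.8 374.6  42. ]
o1 [445.1  -0.  109. ]
```

View pics/c0.png

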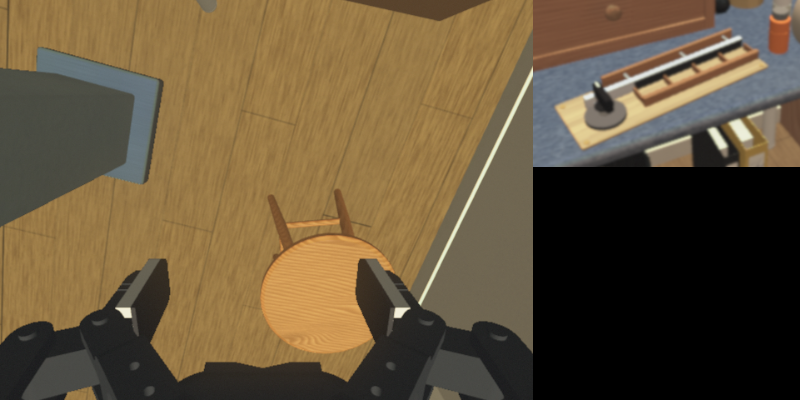

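{"api": "drive_tool", "payload": {
  "increments": [
    [[13.8,10.4,6.0],[0,0,82],-1],
    [[13.8,10.4,6.0],[0,0,82],-1],
    [[13.8,10.4,6.0],[0,0,82],-1],
    [[13.8,10.4,6.0],[0,0,82],-1],
    [[13.8,10.4,6.0],[0,0,82],-1],
    [[13.8,10.4,6.0],[0,0,82],-1],
    [[13.8,10.4,6.0],[0,0,82],-1],
    [[13.8,10.4,6.0],[0,0,82],-1],
    [[13.8,10.4,6.0],[0,0,82],-1],
    [[13.8,10.4,6.0],[0,0,82],-1]
  ]
}}

```text
time_s: 0.98
position: [450.4, -268.8, 368.6]
tcp_rot: [0.726, 0.687, -0.0, -0.0]
wrist_force: [0.7, -0.2, 0.4]
grip_width: 1.003
gripper_force: 0.0
```

```bash
cat > snap.py <<'E'
import sys,json; from h import *
n=sys.argv[1]; s=status.get_state(); im,_=shot('wrist',n); json.dump([list(s['position']),list(s['tcp_rot']),float(s['time_s'])],open(f'pics/{n}.json','w')); print(s['position'],s['time_s'])
E
python3 snap.py w1
```

```text
[ 450.40404752 -268.81993453  368.58545911] 0.9833
```

{"api": "drive_tool", "payload": {
  "increments": [
    [[1,7,0],[0,0,10],-1],
    [[1,7,0],[0,0,10],-1],
    [[1,7,0],[0,0,10],-1],
    [[1,7,0],[0,0,10],-1],
    [[1,7,0],[0,0,10],-1],
    [[1,7,0],[0,0,10],-1],
    [[1,7,0],[0,0,10],-1],
    [[1,7,0],[0,0,10],-1]
  ]
}}

```text
time_s: 1.7
position: [474.1, -96.7, 367.7]
tcp_rot: [0.666, 0.746, -0.0, -0.0]
wrist_force: [-0.3, 0.4, 0.4]
grip_width: 1.0
gripper_force: 0.0
```

```bash
python3 snap.py w2
```

```text
[474.09866216 -96.65389988 367.66989739] 1.7
```

{"api": "drive_tool", "payload": {
  "increments": [
    [[0,7,0],[0,0,0],-1],
    [[0,7,0],[0,0,0],-1],
    [[0,7,0],[0,0,0],-1],
    [[0,7,0],[0,0,0],-1],
    [[0,7,0],[0,0,0],-1],
    [[0,7,0],[0,0,0],-1],
    [[0,7,0],[0,0,0],-1],
    [[0,7,0],[0,0,0],-1]
  ]
}}

```text
time_s: 2.42
position: [474.5, 77.8, 367.7]
tcp_rot: [0.667, 0.745, -0.0, -0.0]
wrist_force: [0.3, 0.1, 0.8]
grip_width: 1.0
gripper_force: 0.0
```

```bash
python3 snap.py w3
```

```text
[474.51608854  77.81397548 367.74319932] 2.4167
```

{"api": "drive_tool", "payload": {
  "increments": [
    [[0,6,0],[0,0,0],-1],
    [[0,6,0],[0,0,0],-1],
    [[0,6,0],[0,0,0],-1],
    [[0,6,0],[0,0,0],-1],
    [[0,6,0],[0,0,0],-1],
    [[0,6,0],[0,0,0],-1],
    [[0,6,0],[0,0,0],-1],
    [[0,6,0],[0,0,0],-1]
  ]
}}

```text
time_s: 3.13
position: [474.7, 227.9, 368.1]
tcp_rot: [0.667, 0.745, -0.0, 0.0]
wrist_force: [-0.4, -0.2, -0.3]
grip_width: 0.997
gripper_force: 0.0
```

```bash
python3 snap.py w4
python3 - <<'E'
import cv2,numpy as np
I=[cv2.resize(cv2.imread(f'pics/w{i}.png'),(400,300)) for i in (1,2,3,4)]
cv2.imwrite('pics/m1.png',np.vstack([np.hstack(I[:2]),np.hstack(I[2:])]))
E
```

```text
[474.6595323  227.93904379 368.05768577] 3.1333
```

View pics/m1.png

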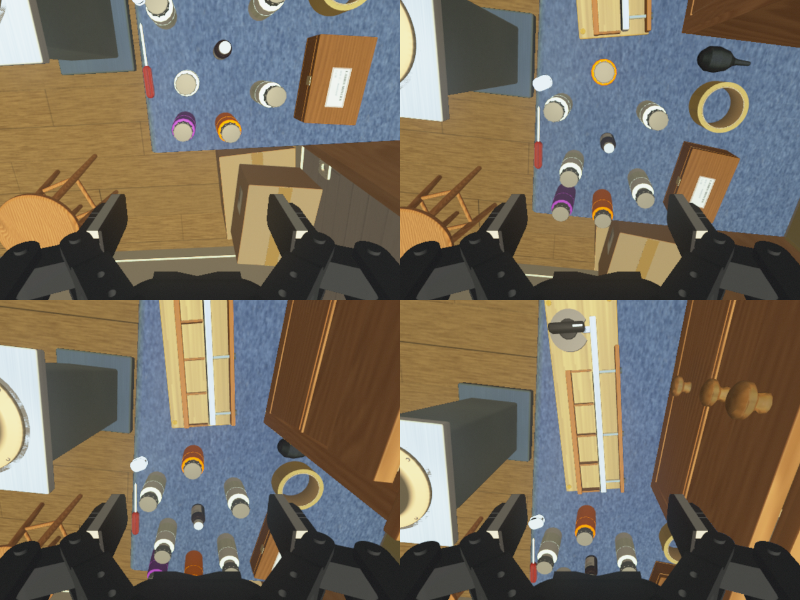

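Run:
```python
import cv2,numpy as np
for n,pts in (('w2',[(251,168),(275,277),(413,188),(384,309),(324,115)]),('w4',[(270,44),(240,80),(310,120),(295,200),(320,200)])):
    im=cv2.imread(f'pics/{n}.png'); h=cv2.cvtColor(im,cv2.COLOR_BGR2HSV)
    for u,v in pts: print(n,u,v,im[v,u],h[v,u])
a=cv2.resize(cv2.imread('pics/w2.png')[100:370,200:480],None,fx=2.1,fy=2.1,interpolation=2)
b=cv2.resize(cv2.imread('pics/w4.png')[0:320,200:380],None,fx=1.75,fy=1.75)
H=max(a.shape[0],b.shape[0]); pad=lambda x:np.vstack([x,np.zeros((H-x.shape[0],x.shape[1],3),np.uint8)])
o=np.hstack([pad(a),pad(b)])[:, :]; print(o.shape); o=cv2.resize(o,None,fx=800/o.shape[1],fy=800/o.shape[1]) ; cv2.imwrite('pics/m2.png',o); print(o.shape)
```

```text
w2 251 168 [164 193 199] [ 25  45 199]
w2 275 277 [151 177 183] [ 24  45 183]
w2 413 188 [154 182 189] [ 24  47 189]
w2 384 309 [75 83 82] [34 25 83]
w2 324 115 [165 195 203] [ 24  48 203]
w4 270 44 [73 85 89] [23 46 89]
w4 240 80 [111 154 173] [ 21  91 173]
w4 310 120 [239 235 225] [ 99  15 239]
w4 295 200 [138 201 221] [ 23  96 221]
w4 320 200 [239 231 219] [102  21 239]
(567, 903, 3)
(502, 800, 3)
```

View pics/m2.png

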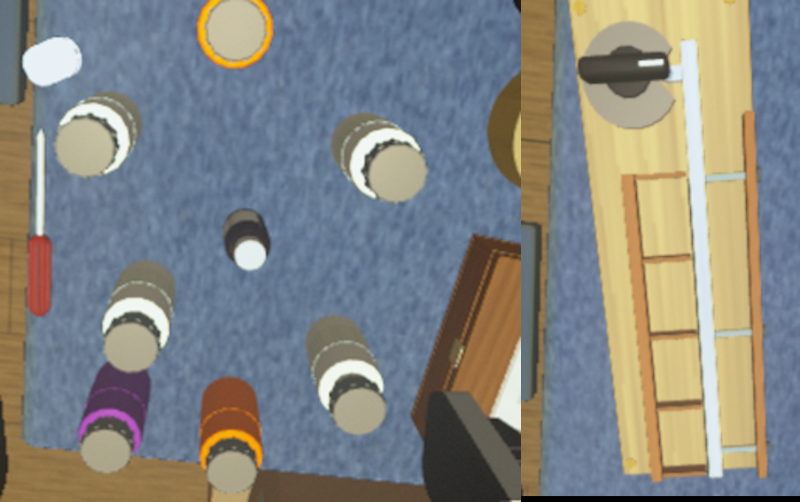

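```bash
cat > caps.py <<'E'
from h import *
import json
def load(n):
    p=json.load(open(f'pics/{n}.json')); return cv2.imread(f'pics/{n}.png'),cam('wrist',p[0],p[1])
def caps(im):
    h=cv2.cvtColor(im,cv2.COLOR_BGR2HSV); m=cv2.inRange(h,(18,30,140),(32,62,225)); m=cv2.morphologyEx(m,cv2.MORPH_OPEN,np.ones((5,5)))
    out=[]
    for c in cv2.findContours(m,cv2.RETR_EXTERNAL,cv2.CHAIN_APPROX_NONE)[0]:
        a=cv2.contourArea(c)
        if 250<a<6000 and len(c)>20:
            e=cv2.fitEllipse(c); q=np.pi*e[1][0]*e[1][1]/4
            if max(e[1])<1.3*min(e[1]) and abs(a/q-1)<.15: out.append((e[0],np.mean(e[1])))
    return out
E
python3 - <<'E'
from caps import *
np.set_printoptions(precision=1,suppress=True)
L={}
for n in ('w1','w2','w3','w4'):
    im,k=load(n); L[n]=(k,caps(im))
    for (u,v),d in L[n][1]: 
        P=onz(k,u,v,109); print(n,round(u),round(v),P, 'dia %.1f'%(d/k[2]*np.dot(P-k[1],-k[0][:,2])))
for a,b in (('w1','w2'),('w2','w3'),('w3','w4')):
    for p,_ in L[a][1]:
        for q,_ in L[b][1]:
            if np.linalg.norm(onz(L[a][0],*p,109)-onz(L[b][0],*q,109))<25: print(a,b,tri([ray(L[a][0],*p),ray(L[b][0],*q)]))
# board
for n in ('w3','w4'):
    im,k=load(n); h=cv2.cvtColor(im,cv2.COLOR_BGR2HSV); m=cv2.inRange(h,(18,68,130),(30,140,255)); m[:, :230]=0; m[:,420:]=0; m[330:]=0
    m=cv2.morphologyEx(m,cv2.MORPH_OPEN,np.ones((3,3)))
    E=[]
    for v in range(5,300 if n=='w4' else 195,4):
        us=np.where(m[v])[0]
        if len(us)>8: E.append(onz(k,us[0]-.5,v,8)[:2])
    E=np.array(E).astype(np.float32); l=cv2.fitLine(E,cv2.DIST_HUBER,0,.01,.01).ravel(); d=l[:2]*np.sign(l[1]); print(n,'left edge dir',np.degrees(np.arctan2(d[1],d[0])),'pt',l[2:], 'res',np.std((E-l[2:])@[-d[1],d[0]]),len(E))
    N=[]
    for u in range(260,365,3):
        vs=np.where(m[:,u])[0]
        if len(vs): N.append([u,*onz(k,u,vs[-1]+.5,8)[:2]])
    print(np.array(N)[::3])
E
```

```text
w1 369 213 [ 508.  -296.4  109. ] dia 29.9
w1 292 211 [ 426.4 -290.1  109. ] dia 29.8
w1 441 154 [ 582.1 -239.   109. ] dia 31.8
w1 297 135 [ 437.  -211.6  109. ] dia 31.9
w2 324 353 [ 508.5 -291.7  109. ] dia 27.8
w2 256 342 [ 426.9 -285.1  109. ] dia 28.0
w2 393 321 [ 582.6 -238.4  109. ] dia 29.0
w2 270 286 [ 437.1 -210.8  109. ] dia 29.6
w2 413 193 [577.3 -87.2 109. ] dia 30.9
w2 245 179 [402.4 -92.3 109. ] dia 31.2
w2 326 115 [478. -21. 109.] dia 30.9
w3 259 411 [ 437.4 -210.9  109. ] dia 27.7
w3 385 337 [577.7 -86.8 109. ] dia 28.7
w3 236 326 [402.4 -91.9 109. ] dia 28.9
w3 308 273 [478.4 -15.8 109. ] dia 28.7
w4 231 428 [402.6 -92.2 109. ] dia 27.2
w4 295 382 [478.4 -12.  109. ] dia 27.3
w1 w2 [ 509.5 -299.4   97.7]
w1 w2 [ 425.6 -293.    97. ]
w1 w2 [ 582.8 -239.3  107.4]
w1 w2 [ 436.9 -211.7  107.1]
w2 w3 [ 437.3 -210.6  109.3]
w2 w3 [577.8 -87.4 108. ]
w2 w3 [402.3 -92.5 108.1]
w2 w3 [478.6 -21.   96.7]
w3 w4 [402.6 -91.4 109.8]
w3 w4 [478.7 -20.2  98.7]
w3 left edge dir 100.13228 pt [404.8 157.3] res 0.35699177 48
[[260.  396.2 205.2]
 [269.  414.6 102.4]
 [278.  431.7  34.1]
 [287.  443.3  36.8]
 [296.  445.2 140. ]
 [305.  466.2  46.1]
 [314.  477.8  48.7]
 [323.  489.4  51.4]
 [332.  501.1  52.7]
 [344.  512.9  83. ]
 [353.  529.   51.8]
 [362.  540.8  53.1]]
w4 left edge dir 100.1901 pt [398.  196.3] res 16.796074 74
[[260.  413.2 111.2]
 [269.  431.4  34.6]
 [278.  444.1  37.6]
 [287.  450.6 109.5]
 [296.  469.2  46.8]
 [305.  481.8  49.8]
 [314.  494.6  51.3]
 [323.  488.8 209.4]
 [332.  520.6  51. ]
 [341.  533.4  52.4]
 [350.  546.   55.5]]
```

{"api": "drive_tool", "payload": {
  "increments": [
    [[-2.6,5.6,-4],[0,0,-43],-1],
    [[-2.6,5.6,-4],[0,0,-43],-1],
    [[-2.6,5.6,-4],[0,0,-43],-1],
    [[-2.6,5.6,-4],[0,0,-43],-1],
    [[-2.6,5.6,-4],[0,0,-43],-1],
    [[-2.6,5.6,-4],[0,0,-43],-1],
    [[-2.6,5.6,-4],[0,0,-43],-1]
  ]
}}

```text
time_s: 3.77
position: [408.9, 369.4, 267.3]
tcp_rot: [0.894, 0.448, -0.001, 0.0]
wrist_force: [0.3, -0.1, 0.5]
grip_width: 0.997
gripper_force: 0.0
```

{"api": "drive_tool", "payload": {
  "increments": [
    [[0,0,-2],[0,0,-43],-1],
    [[0,0,-2],[0,0,-43],-1],
    [[0,0,-2],[0,0,-43],-1],
    [[0,0,-2],[0,0,-43],-1],
    [[0,0,-2],[0,0,-43],-1],
    [[0,0,-2],[0,0,-43],-1],
    [[0,0,-2],[0,0,-43],-1],
    [[0,0,-2],[0,0,-43],-1]
  ]
}}

```text
time_s: 4.43
position: [410.0, 368.7, 218.5]
tcp_rot: [0.996, 0.094, 0.0, -0.0]
wrist_force: [0.2, 0.6, 0.0]
grip_width: 1.0
gripper_force: 0.0
```

```bash
python3 snap.py w5
python3 - <<'E'
from caps import *
im,k=load('w5'); cv2.imwrite('pics/v5.png',im)
ca=np.array([456.9,239.1]);t=np.radians(10.15);X=np.array([np.cos(t),np.sin(t)]);Y=np.array([-X[1],X[0]])
for x,y,z in [(-24,135,72),(-66,197,8),(-66,-197,8),(66,197,8)]: print((x,y,z),proj(k,[*(ca+x*X+y*Y),z]))
print(np.degrees(R.from_quat(status.get_state()['tcp_rot']).as_euler('zyx')))
E
```

```text
[409.98720403 368.70159724 218.52385442] 4.4333
(-24, 135, 72) [315.08926499 222.55066564]
(-66, 197, 8) [249.94161974 246.03409565]
(-66, -197, 8) [659.06241711 250.09734428]
(66, 197, 8) [243.67390092 100.19149497]
[-1.07440268e+01  3.94208271e-02 -1.79982983e+02]
```

View pics/v5.png

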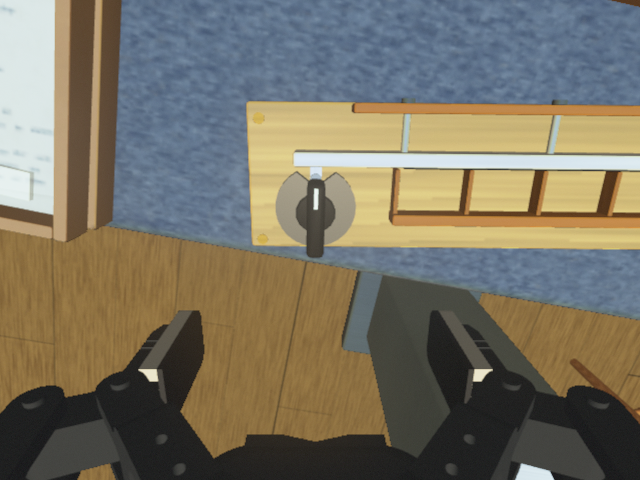

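{"api": "drive_tool", "payload": {
  "increments": [
    [[0,0,-5.5],[0,0,-0.5],-1],
    [[0,0,-5.5],[0,0,-0.5],-1],
    [[0,0,-5.5],[0,0,-0.5],-1],
    [[0,0,-5.5],[0,0,-0.5],-1],
    [[0,-0.02,-6.96],[0,0,-0.5],-1],
    [[0,-0.02,-6.96],[0,0,-0.5],-1],
    [[0,-0.02,-6.96],[0,0,-0.5],-1]
  ]
}}

```text
time_s: 5.07
position: [408.9, 368.5, 43.6]
tcp_rot: [0.996, 0.088, -0.001, 0.001]
wrist_force: [0.1, 0.1, -0.1]
grip_width: 0.998
gripper_force: 0.0
```

{"api": "drive_tool", "payload": {
  "increments": [
    [[0,0,0],[0,0,0],1],
    [[0,0,0],[0,0,0],1],
    [[0,0,0],[0,0,0],1],
    [[0,0,0],[0,0,0],1],
    [[0,0,0],[0,0,0],1],
    [[0,0,0],[0,0,0],1],
    [[0,0,0],[0,0,0],1],
    [[0,0,0],[0,0,0],1]
  ],
  "newtons": 50
}}

```text
time_s: 5.73
position: [409.5, 368.7, 44.6]
tcp_rot: [0.996, 0.087, 0.0, 0.0]
wrist_force: [0.1, -3.7, 5.3]
grip_width: 0.155
gripper_force: 50.6
```

{"api": "drive_tool", "payload": {
  "increments": [
    [[0,0,0],[0,0,5],1],
    [[0,0,0],[0,0,10],1],
    [[0,0,0],[0,0,15],1],
    [[0,0,0],[0,0,20],1],
    [[0,0,0],[0,0,25],1],
    [[0,0,0],[0,0,30],1],
    [[0,0,0],[0,0,35],1],
    [[0,0,0],[0,0,40],1]
  ]
}}

```text
time_s: 6.4
position: [408.1, 368.7, 44.5]
tcp_rot: [0.905, 0.425, -0.001, 0.0]
wrist_force: [-6.9, -4.4, 10.2]
grip_width: 0.151
gripper_force: 54.0
```

{"api": "drive_tool", "payload": {
  "increments": [
    [[0,0,0],[0,0,5],1],
    [[0,0,0],[0,0,10],1],
    [[0,0,0],[0,0,15],1],
    [[0,0,0],[0,0,20],1],
    [[0,0,0],[0,0,25],1],
    [[0,0,0],[0,0,30],1],
    [[0,0,0],[0,0,35],1],
    [[0,0,0],[0,0,35],1]
  ]
}}

```text
time_s: 7.07
position: [407.9, 368.8, 44.5]
tcp_rot: [0.735, 0.678, -0.001, -0.0]
wrist_force: [-9.5, -2.8, 9.8]
grip_width: 0.155
gripper_force: 53.9
```

{"api": "drive_tool", "payload": {
  "increments": [
    [[0,0,0],[0,0,0],-1],
    [[0,0,0],[0,0,0],-1],
    [[0,0,0],[0,0,0],-1],
    [[0,0,0],[0,0,0],-1],
    [[0,0,0],[0,0,0],-1],
    [[0,0,1.5],[0,0,0],-1],
    [[0,0,3],[0,0,0],-1],
    [[0,0,4.5],[0,0,0],-1],
    [[0,0,6],[0,0,0],-1],
    [[0,0,6],[0,0,0],-1]
  ]
}}

```text
time_s: 7.9
position: [411.5, 370.4, 201.4]
tcp_rot: [0.737, 0.676, 0.006, 0.001]
wrist_force: [-0.5, 0.4, 1.6]
grip_width: 0.997
gripper_force: 0.0
```

```bash
python3 snap.py w6; python3 -c "
from h import *
s,_=shot('scene'); w=cv2.imread('pics/w6.png')
o=np.hstack([cv2.resize(w,(533,400)),cv2.resize(s[220:370,140:340],(267,200)).repeat(2,0)]);cv2.imwrite('pics/v6.png',o)"
```

```text
[411.49906281 370.42470102 201.37730608] 7.9
```

View pics/v6.png

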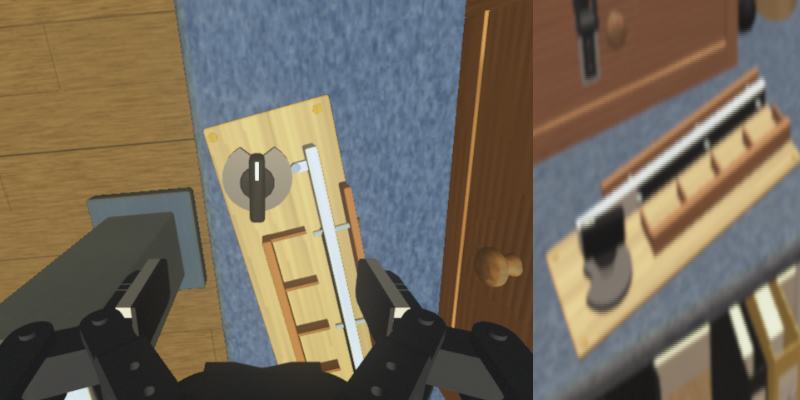

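{"api": "drive_tool", "payload": {
  "increments": [
    [[0.4,-9.2,0],[0,0,15],-1],
    [[0.4,-9.2,0],[0,0,15],-1],
    [[0.4,-9.2,0],[0,0,15],-1],
    [[0.4,-9.2,0],[0,0,15],-1],
    [[0.4,-9.2,0],[0,0,15],-1],
    [[0.4,-9.2,0],[0,0,15],-1]
  ]
}}

```text
time_s: 8.5
position: [418.2, 136.3, 192.4]
tcp_rot: [0.643, 0.766, -0.001, -0.001]
wrist_force: [-0.0, 0.8, -0.3]
grip_width: 0.999
gripper_force: 0.0
```

{"api": "drive_tool", "payload": {
  "increments": [
    [[-0.7,-9.2,0],[0,0,0],-1],
    [[-0.7,-9.2,0],[0,0,0],-1],
    [[-0.7,-9.2,0],[0,0,0],-1],
    [[-0.7,-9.2,0],[0,0,0],-1],
    [[-0.7,-9.2,0],[0,0,0],-1],
    [[-0.7,-9.2,0],[0,0,0],-1],
    [[-0.7,-9.2,0],[0,0,0],-1],
    [[-0.7,-9.2,0],[0,0,0],-1]
  ]
}}

```text
time_s: 9.17
position: [401.0, -91.5, 192.7]
tcp_rot: [0.644, 0.765, -0.0, -0.001]
wrist_force: [-0.6, 0.8, -0.4]
grip_width: 1.001
gripper_force: 0.0
```

```bash
cat > at.py <<'E'
import sys; from caps import *
import subprocess
n=sys.argv[1]; z=float(sys.argv[2]) if len(sys.argv)>2 else 109
print(subprocess.run(['python3','snap.py',n],capture_output=True,text=True).stdout.strip())
np.set_printoptions(precision=1,suppress=True)
im,k=load(n); s=status.get_state(); print('psi',round(2*np.degrees(np.arctan2(s['tcp_rot'][1],s['tcp_rot'][0])),1),'f',s['wrist_force'])
for (u,v),d in caps(im):
    P=onz(k,u,v,z); print(round(u),round(v),P,'dia %.1f'%(d/k[2]*np.dot(P-k[1],-k[0][:,2])),'d/25',((P-s['position'])/25).round(2)[:2])
E
python3 at.py a1
```

```text
[401.00379554 -91.51725819 192.6569927 ] 9.1667
this script no longer has the robotException ignored in: <_io.TextIOWrapper mode='rw' encoding='UTF-8'>
Traceback (most recent call last):
BrokenPipeError: [Errno 32] Broken pipe
```

```bash
cat > at.py <<'E'
import sys; from caps import *
n=sys.argv[1]; z=float(sys.argv[2]) if len(sys.argv)>2 else 109
np.set_printoptions(precision=1,suppress=True)
s=status.get_state(); im,k=shot('wrist',n); json.dump([list(s['position']),list(s['tcp_rot'])],open(f'pics/{n}.json','w'))
print(s['time_s'],s['position'],'psi',round(2*np.degrees(np.arctan2(s['tcp_rot'][1],s['tcp_rot'][0])),1),'f',s['wrist_force'],'w',s['grip_width'])
for (u,v),d in caps(im):
    P=onz(k,u,v,z); print(round(u),round(v),P,'dia %.1f'%(d/k[2]*np.dot(P-k[1],-k[0][:,2])),'d/25',((P-s['position'])/25).round(2)[:2])
E
python3 at.py a1
```

```text
9.2167 [401.2 -90.7 192.9] psi 100.0 f [-0.9 -0.   0.8] w 0.9971678765412975
333 410 [ 436.9 -210.5  109. ] dia 28.6 d/25 [ 1.4 -4.8]
586 286 [577.1 -86.9 109. ] dia 30.5 d/25 [7.  0.1]
314 248 [402.2 -92.  109. ] dia 30.9 d/25 [ 0.  -0.1]
460 152 [474.  -20.4 109. ] dia 30.7 d/25 [2.9 2.8]
```

{"api": "drive_tool", "payload": {
  "increments": [
    [[0.04,-0.05,-3],[0,0,0],-1],
    [[0.04,-0.05,-4.5],[0,0,0],-1],
    [[0.04,-0.05,-5.5],[0,0,0],-1],
    [[0.04,-0.05,-5.92],[0,0,0],-1],
    [[0.04,-0.05,-5.92],[0,0,0],-1],
    [[0.04,-0.05,-5.92],[0,0,0],-1]
  ]
}}

```text
time_s: 9.77
position: [402.5, -91.2, 45.8]
tcp_rot: [0.642, 0.767, -0.0, -0.001]
wrist_force: [0.4, 0.3, 0.5]
grip_width: 1.0
gripper_force: 0.0
```

{"api": "drive_tool", "payload": {
  "increments": [
    [[0,0,0],[0,0,0],1],
    [[0,0,0],[0,0,0],1],
    [[0,0,0],[0,0,0],1],
    [[0,0,0],[0,0,0],1],
    [[0,0,0],[0,0,0],1],
    [[0,0,0],[0,0,0],1],
    [[0,0,0],[0,0,0],1]
  ],
  "newtons": 30
}}

```text
time_s: 10.35
position: [403.1, -92.6, 47.1]
tcp_rot: [0.643, 0.766, 0.0, 0.001]
wrist_force: [-3.0, -1.1, 8.5]
grip_width: 0.507
gripper_force: 29.4
```

{"api": "drive_tool", "payload": {
  "increments": [
    [[0,0,1.5],[0,0,0],1],
    [[0,0,3],[0,0,0],1],
    [[0,0,4.5],[0,0,0],1],
    [[0,0,5.6],[0,0,0],1],
    [[0,0,5.6],[0,0,0],1]
  ]
}}

```text
time_s: 10.77
position: [404.7, -93.2, 191.3]
tcp_rot: [0.643, 0.766, 0.001, 0.005]
wrist_force: [0.3, -1.2, -0.5]
grip_width: 0.51
gripper_force: 32.5
```

{"api": "drive_tool", "payload": {
  "increments": [
    [[0.13,1,0],[0,0,0],1],
    [[0.33,2.5,0],[0,0,0],1],
    [[0.53,4,0],[0,0,0],1],
    [[0.73,5.5,0],[0,0,0],1],
    [[0.93,7,0],[0,0,0],1],
    [[1.13,8.5,0],[0,0,0],1],
    [[1.33,10,0],[0,0,0],1],
    [[1.53,11.5,0],[0,0,0],1],
    [[1.73,13,0],[0,0,0],1],
    [[1.93,14.5,0],[0,0,0],1]
  ]
}}

```text
time_s: 11.6
position: [450.4, 272.2, 185.3]
tcp_rot: [0.643, 0.766, -0.0, -0.0]
wrist_force: [1.4, -0.7, -1.2]
grip_width: 0.509
gripper_force: 32.5
```

{"api": "drive_tool", "payload": {
  "increments": [
    [[0,0,0],[0,0,0],1],
    [[0,0,0],[0,0,0],1],
    [[0,0,0],[0,0,0],1]
  ]
}}

```text
time_s: 11.85
position: [450.5, 269.8, 185.3]
tcp_rot: [0.643, 0.766, -0.001, -0.0]
wrist_force: [-0.2, 0.4, -1.5]
grip_width: 0.505
gripper_force: 30.7
```

```bash
python3 at.py b1; cp pics/b1.png pics/v7.png
```

```text
11.85 [450.5 269.8 185.3] psi 100.0 f [-0.2  0.4 -1.5] w 0.5050696115280267
```

View pics/v7.png

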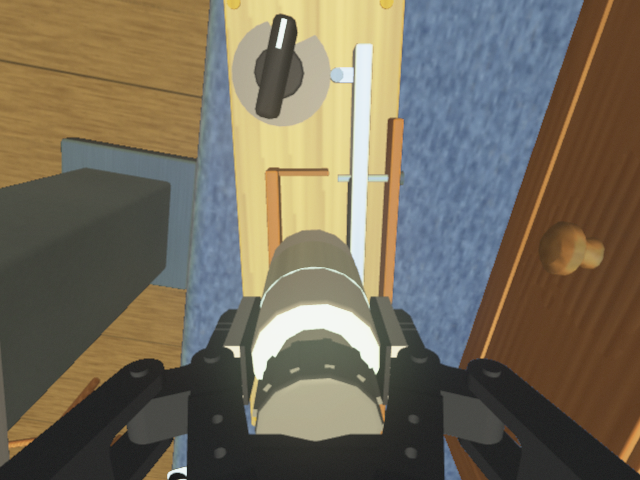

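```bash
cat > bays.py <<'E'
import numpy as np
ca=np.array([456.9,239.1]);t=np.radians(10.15);X=np.array([np.cos(t),np.sin(t)]);Y=np.array([-X[1],X[0]])
def cw(x,y,z): return np.array([*(ca+x*X+y*Y),z])
def wc(P): d=np.asarray(P)[:2]-ca; return np.array([d@X,d@Y])
E
python3 - <<'E'
from caps import *; from bays import *
im,k=load('b1'); np.set_printoptions(precision=1,suppress=True)
for n,P in dict(fin_l=(-28,64,24),fin_r=(28,64,24),knob=(-24,135,72),railend=(-28,66,30),barface=(28,64,36),boardL=(-66,100,8)).items(): print(n,proj(k,cw(*P)))
# measured
h=cv2.cvtColor(im,cv2.COLOR_BGR2HSV)
print(im[165:182,300].tolist()); print([(u,im[200,u].tolist()) for u in range(238,290,4)]); print([(u,im[120,u].tolist()) for u in range(345,380,3)])
for p,z in [((280,66),72),((355,120),36),((371,120),36)]: print(p,wc(onz(k,*p,z)))
E
```

```text
fin_l [278.4 173.1]
fin_r [350.3 173. ]
knob [274.2  67.5]
railend [277.6 171.6]
barface [351.7 175.4]
boardL [230.7 124.3]
[[147, 218, 233], [149, 219, 233], [148, 218, 232], [103, 154, 179], [61, 91, 118], [59, 92, 121], [78, 129, 174], [88, 144, 195], [88, 143, 195], [89, 145, 195], [99, 160, 201], [134, 205, 226], [149, 219, 234], [148, 219, 233], [149, 219, 234], [149, 219, 234], [149, 219, 233]]
[(238, [122, 195, 217]), (242, [128, 190, 211]), (246, [136, 202, 220]), (250, [139, 207, 224]), (254, [141, 209, 225]), (258, [139, 209, 226]), (262, [141, 208, 225]), (266, [99, 163, 203]), (270, [91, 150, 205]), (274, [93, 153, 209]), (278, [68, 125, 179]), (282, [143, 215, 230]), (286, [140, 208, 225])]
[(345, [149, 216, 231]), (348, [149, 215, 229]), (351, [109, 129, 138]), (354, [207, 223, 216]), (357, [244, 238, 226]), (360, [245, 240, 229]), (363, [245, 240, 231]), (366, [245, 239, 229]), (369, [190, 214, 212]), (372, [142, 206, 223]), (375, [143, 208, 225]), (378, [138, 201, 219])]
(280, 66) [-20.4 135.8]
(355, 120) [ 29.3 103.7]
(371, 120) [ 40.8 103.7]
```

{"api": "drive_tool", "payload": {
  "increments": [
    [[0.03,0.03,-1.5],[0,0,0],1],
    [[0.03,0.03,-3],[0,0,0],1],
    [[0.03,0.03,-4],[0,0,0],1],
    [[0.03,0.03,-4.6],[0,0,0],1],
    [[0.03,0.03,-5],[0,0,0],1],
    [[0.03,0.03,-5.15],[0,0,0],1],
    [[0.03,0.03,-5.15],[0,0,0],1]
  ]
}}

```text
time_s: 12.48
position: [451.9, 270.4, 57.2]
tcp_rot: [0.643, 0.766, -0.0, -0.0]
wrist_force: [0.2, 0.6, -2.2]
grip_width: 0.51
gripper_force: 30.9
```

{"api": "drive_tool", "payload": {
  "increments": [
    [[0,0,-0.06],[0,0,0],1],
    [[0,0,-0.1],[0,0,0],1],
    [[0,0,-0.1],[0,0,0],1]
  ]
}}

```text
time_s: 12.73
position: [452.0, 271.1, 55.4]
tcp_rot: [0.643, 0.766, 0.001, 0.0]
wrist_force: [-0.1, 0.1, -1.9]
grip_width: 0.511
gripper_force: 30.9
```

{"api": "drive_tool", "payload": {
  "increments": [
    [[0,0,0],[0,0,0],-0.2],
    [[0,0,0],[0,0,0],-0.5],
    [[0,0,0],[0,0,0],-1],
    [[0,0,0],[0,0,0],-1],
    [[0,0,0],[0,0,0],-1],
    [[0,0,1],[0,0,0],-1],
    [[0,0,2.5],[0,0,0],-1],
    [[0,0,4],[0,0,0],-1],
    [[0,0,5.5],[0,0,0],-1]
  ]
}}

```text
time_s: 13.48
position: [451.3, 270.9, 193.9]
tcp_rot: [0.643, 0.766, -0.0, -0.0]
wrist_force: [0.3, 0.2, -0.1]
grip_width: 0.997
gripper_force: 0.0
```

{"api": "drive_tool", "payload": {
  "increments": [
    [[-0.3,-9.7,0],[0,0,0],-1],
    [[-0.3,-9.7,0],[0,0,0],-1],
    [[-0.3,-9.7,0],[0,0,0],-1],
    [[-0.3,-9.7,0],[0,0,0],-1],
    [[-0.3,-9.7,0],[0,0,0],-1],
    [[-0.3,-9.7,0],[0,0,0],-1],
    [[-0.3,-9.7,0],[0,0,0],-1]
  ]
}}

```text
time_s: 14.07
position: [444.2, 23.8, 192.4]
tcp_rot: [0.645, 0.764, -0.0, 0.001]
wrist_force: [0.1, 0.0, -0.3]
grip_width: 0.999
gripper_force: 0.0
```

```bash
python3 at.py p1
```

```text
14.0667 [444.2  23.8 192.4] psi 99.7 f [ 0.1  0.  -0.3] w 0.9989794144907873
351 309 [476.2 -14.7 109. ] dia 28.5 d/25 [ 1.3 -1.5]
```

{"api": "drive_tool", "payload": {
  "increments": [
    [[-0.3,-9.6,0],[0,0,0],-1],
    [[-0.3,-9.6,0],[0,0,0],-1],
    [[-0.3,-9.6,0],[0,0,0],-1],
    [[-0.3,-9.6,0],[0,0,0],-1],
    [[-0.3,-9.6,0],[0,0,0],-1],
    [[-0.3,-9.6,0],[0,0,0],-1],
    [[-0.3,-9.6,0],[0,0,0],-1],
    [[-0.3,-9.6,0],[0,0,0],-1]
  ]
}}

```text
time_s: 14.78
position: [436.9, -211.6, 191.9]
tcp_rot: [0.643, 0.766, 0.0, -0.0]
wrist_force: [-1.0, 0.0, 0.7]
grip_width: 0.995
gripper_force: 0.0
```

```bash
python3 at.py a2
```

```text
14.7833 [ 436.9 -211.6  191.9] psi 99.9 f [-1.   0.   0.7] w 0.9946493021535167
392 371 [ 505.7 -291.2  109. ] dia 27.9 d/25 [ 2.8 -3.2]
277 345 [ 425.7 -284.8  109. ] dia 28.0 d/25 [-0.5 -2.9]
525 320 [ 582.3 -238.2  109. ] dia 30.1 d/25 [ 5.8 -1.1]
313 244 [ 437.  -210.6  109. ] dia 30.9 d/25 [0. 0.]
610 73 [577.  -87.4 109. ] dia 33.3 d/25 [5.6 5. ]
```

{"api": "drive_tool", "payload": {
  "increments": [
    [[0,0.02,-3],[0,0,0],-1],
    [[0,0.02,-4.5],[0,0,0],-1],
    [[0,0.02,-5.5],[0,0,0],-1],
    [[0,0.02,-5.85],[0,0,0],-1],
    [[0,0.02,-5.85],[0,0,0],-1],
    [[0,0.02,-5.85],[0,0,0],-1]
  ]
}}

```text
time_s: 15.33
position: [437.1, -209.6, 46.2]
tcp_rot: [0.642, 0.767, 0.0, -0.001]
wrist_force: [0.3, -0.0, 0.9]
grip_width: 1.002
gripper_force: 0.0
```

{"api": "drive_tool", "payload": {
  "increments": [
    [[0,0,0],[0,0,0],1],
    [[0,0,0],[0,0,0],1],
    [[0,0,0],[0,0,0],1],
    [[0,0,0],[0,0,0],1],
    [[0,0,0],[0,0,0],1],
    [[0,0,0],[0,0,0],1],
    [[0,0,0],[0,0,0],1]
  ],
  "newtons": 30
}}

```text
time_s: 15.92
position: [437.1, -211.5, 47.3]
tcp_rot: [0.643, 0.766, -0.0, 0.001]
wrist_force: [-2.0, -0.4, 7.8]
grip_width: 0.504
gripper_force: 29.7
```

{"api": "drive_tool", "payload": {
  "increments": [
    [[0,0,1.5],[0,0,0],1],
    [[0,0,3],[0,0,0],1],
    [[0,0,4.5],[0,0,0],1],
    [[0,0,5.8],[0,0,0],1],
    [[0,0,5.8],[0,0,0],1]
  ]
}}

```text
time_s: 16.33
position: [438.6, -212.5, 197.5]
tcp_rot: [0.643, 0.766, 0.0, 0.006]
wrist_force: [0.7, -0.9, -1.0]
grip_width: 0.508
gripper_force: 32.6
```

{"api": "drive_tool", "payload": {
  "increments": [
    [[0.06,1,0],[0,0,0],1],
    [[0.15,2.5,0],[0,0,0],1],
    [[0.24,4,0],[0,0,0],1],
    [[0.33,5.5,0],[0,0,0],1],
    [[0.42,7,0],[0,0,0],1],
    [[0.51,8.5,0],[0,0,0],1],
    [[0.6,10,0],[0,0,0],1],
    [[0.69,11.5,0],[0,0,0],1],
    [[0.78,13,0],[0,0,0],1],
    [[0.87,14.5,0],[0,0,0],1]
  ]
}}

```text
time_s: 17.17
position: [457.9, 153.4, 190.7]
tcp_rot: [0.643, 0.766, -0.0, -0.0]
wrist_force: [1.5, 0.1, -1.7]
grip_width: 0.508
gripper_force: 32.4
```

{"api": "drive_tool", "payload": {
  "increments": [
    [[0.07,1.2,0],[0,0,0],1],
    [[0.13,2.25,0],[0,0,0],1],
    [[0.13,2.25,0],[0,0,0],1],
    [[0.13,2.25,0],[0,0,0],1],
    [[0.13,2.25,0],[0,0,0],1]
  ]
}}

```text
time_s: 17.58
position: [461.4, 207.3, 190.6]
tcp_rot: [0.643, 0.766, -0.0, -0.0]
wrist_force: [0.8, 0.1, -2.0]
grip_width: 0.505
gripper_force: 32.4
```

```bash
python3 at.py b2 117; python3 -c "
from bays import *
print(wc([0,0]))"; cp pics/b2.png pics/v8.png
```

```text
17.5833 [461.4 207.3 190.6] psi 100.0 f [ 0.8  0.1 -2. ] w 0.505220437649481
316 136 [451.7 272.3 117. ] dia 33.0 d/25 [-0.4  2.6]
[-491.88499821 -154.84046156]
```

View pics/v8.png

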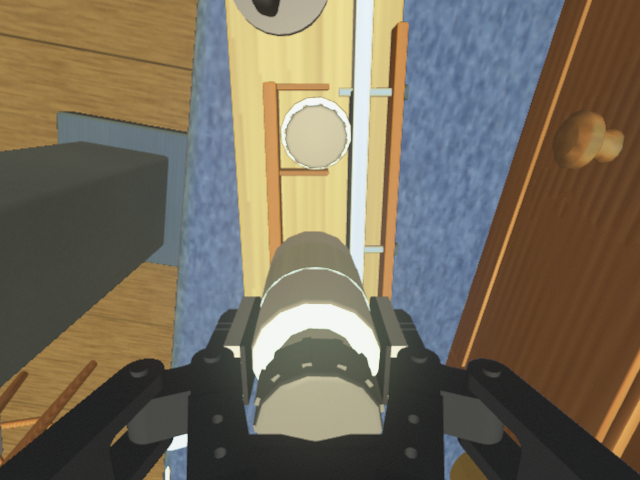

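{"api": "drive_tool", "payload": {
  "increments": [
    [[0.04,0,-1.5],[0,0,0],1],
    [[0.04,0,-3],[0,0,0],1],
    [[0.04,0,-4],[0,0,0],1],
    [[0.04,0,-4.7],[0,0,0],1],
    [[0.04,0,-5.2],[0,0,0],1],
    [[0.04,0,-5.4],[0,0,0],1],
    [[0.04,0,-5.42],[0,0,0],1],
    [[0.04,0,-5.42],[0,0,0],1]
  ]
}}

```text
time_s: 18.3
position: [463.0, 207.0, 55.8]
tcp_rot: [0.643, 0.766, 0.0, 0.0]
wrist_force: [0.8, 0.1, -1.4]
grip_width: 0.509
gripper_force: 30.7
```

{"api": "drive_tool", "payload": {
  "increments": [
    [[0,0,0],[0,0,0],-0.2],
    [[0,0,0],[0,0,0],-0.5],
    [[0,0,0],[0,0,0],-1],
    [[0,0,0],[0,0,0],-1],
    [[0,0,0],[0,0,0],-1],
    [[0,0,1],[0,0,0],-1],
    [[0,0,2.5],[0,0,0],-1],
    [[0,0,4],[0,0,0],-1],
    [[0,0,5.5],[0,0,0],-1]
  ]
}}

```text
time_s: 19.05
position: [462.3, 207.7, 194.7]
tcp_rot: [0.643, 0.766, -0.0, -0.0]
wrist_force: [0.6, -0.7, -0.2]
grip_width: 1.001
gripper_force: 0.0
```

{"api": "drive_tool", "payload": {
  "increments": [
    [[0.2,-8.8,0],[0,0,0],-1],
    [[0.2,-8.8,0],[0,0,0],-1],
    [[0.2,-8.8,0],[0,0,0],-1],
    [[0.2,-8.8,0],[0,0,0],-1],
    [[0.2,-8.8,0],[0,0,0],-1],
    [[0.2,-8.8,0],[0,0,0],-1],
    [[0.2,-8.8,0],[0,0,0],-1]
  ]
}}

```text
time_s: 19.63
position: [467.8, -14.8, 193.0]
tcp_rot: [0.644, 0.765, -0.0, 0.0]
wrist_force: [0.2, 1.5, -0.5]
grip_width: 1.0
gripper_force: 0.0
```

{"api": "drive_tool", "payload": {
  "increments": [
    [[4.4,-3,0],[0,0,0],-1],
    [[4.4,-3,0],[0,0,0],-1],
    [[4.4,-3,0],[0,0,0],-1],
    [[4.4,-3,0],[0,0,0],-1],
    [[4.4,-3,0],[0,0,0],-1],
    [[4.4,-3,0],[0,0,0],-1]
  ]
}}

```text
time_s: 20.13
position: [577.2, -85.8, 192.5]
tcp_rot: [0.642, 0.766, -0.0, -0.001]
wrist_force: [0.4, -0.2, -0.7]
grip_width: 0.999
gripper_force: 0.0
```

```bash
python3 at.py a3
```

```text
20.1333 [577.2 -85.8 192.5] psi 100.1 f [ 0.4 -0.2 -0.7] w 0.9993928706244605
297 410 [ 587.7 -209.9  109. ] dia 28.7 d/25 [ 0.4 -5. ]
313 247 [577.8 -86.7 109. ] dia 30.8 d/25 [ 0. -0.]
164 106 [482.8 -20.2 109. ] dia 31.3 d/25 [-3.8  2.6]
```

{"api": "drive_tool", "payload": {
  "increments": [
    [[0.02,-0.03,-3],[0,0,0],-1],
    [[0.02,-0.03,-4.5],[0,0,0],-1],
    [[0.02,-0.03,-5.5],[0,0,0],-1],
    [[0.02,-0.03,-5.87],[0,0,0],-1],
    [[0.02,-0.03,-5.87],[0,0,0],-1],
    [[0.02,-0.03,-5.87],[0,0,0],-1]
  ]
}}

```text
time_s: 20.68
position: [577.7, -87.0, 47.0]
tcp_rot: [0.642, 0.766, -0.0, -0.0]
wrist_force: [0.5, -0.5, 1.0]
grip_width: 1.002
gripper_force: 0.0
```

{"api": "drive_tool", "payload": {
  "increments": [
    [[0,0,0],[0,0,0],1],
    [[0,0,0],[0,0,0],1],
    [[0,0,0],[0,0,0],1],
    [[0,0,0],[0,0,0],1],
    [[0,0,0],[0,0,0],1],
    [[0,0,0],[0,0,0],1],
    [[0,0,0],[0,0,0],1]
  ],
  "newtons": 30
}}

```text
time_s: 21.27
position: [578.6, -88.3, 47.8]
tcp_rot: [0.643, 0.766, 0.0, 0.001]
wrist_force: [-2.8, 0.6, 7.0]
grip_width: 0.508
gripper_force: 29.5
```

{"api": "drive_tool", "payload": {
  "increments": [
    [[0,0,1.5],[0,0,0],1],
    [[0,0,3],[0,0,0],1],
    [[0,0,4.5],[0,0,0],1],
    [[0,0,5.8],[0,0,0],1],
    [[0,0,5.8],[0,0,0],1]
  ]
}}

```text
time_s: 21.68
position: [580.5, -88.7, 198.7]
tcp_rot: [0.643, 0.766, 0.002, 0.006]
wrist_force: [0.5, -0.9, -0.5]
grip_width: 0.511
gripper_force: 32.8
```

{"api": "drive_tool", "payload": {
  "increments": [
    [[-1,0.2,0],[0,0,0],1],
    [[-2.4,0.5,0],[0,0,0],1],
    [[-3.7,0.9,0],[0,0,0],1],
    [[-4.17,2,0],[0,0,0],1],
    [[-4.17,3.4,0],[0,0,0],1],
    [[-4.17,4.9,0],[0,0,0],1],
    [[-4.17,6.4,0],[0,0,0],1],
    [[-4.17,7.9,0],[0,0,0],1],
    [[-4.17,9.25,0],[0,0,0],1],
    [[-4.17,9.25,0],[0,0,0],1]
  ]
}}

```text
time_s: 22.52
position: [472.9, 148.0, 190.8]
tcp_rot: [0.641, 0.768, 0.0, -0.001]
wrist_force: [1.5, 0.1, -2.1]
grip_width: 0.498
gripper_force: 31.0
```

{"api": "drive_tool", "payload": {
  "increments": [
    [[0,0,0],[0,0,0],1],
    [[0,0,0],[0,0,0],1],
    [[0,0,0],[0,0,0],1]
  ]
}}

```text
time_s: 22.77
position: [473.9, 142.3, 191.0]
tcp_rot: [0.643, 0.766, -0.0, -0.0]
wrist_force: [-0.3, -1.2, -1.7]
grip_width: 0.506
gripper_force: 31.0
```

```bash
python3 at.py b3 117
```

```text
22.7667 [473.9 142.3 191. ] psi 99.9 f [-0.3 -1.2 -1.7] w 0.5064452889722549
315 135 [463.8 207.7 117. ] dia 33.0 d/25 [-0.4  2.6]
```

{"api": "drive_tool", "payload": {
  "increments": [
    [[0,0.08,-1.5],[0,0,0],1],
    [[0,0.08,-3],[0,0,0],1],
    [[0,0.08,-4],[0,0,0],1],
    [[0,0.08,-4.7],[0,0,0],1],
    [[0,0.08,-5.2],[0,0,0],1],
    [[0,0.08,-5.4],[0,0,0],1],
    [[0,0.08,-5.42],[0,0,0],1],
    [[0,0.08,-5.42],[0,0,0],1]
  ]
}}

```text
time_s: 23.48
position: [474.3, 144.6, 56.0]
tcp_rot: [0.643, 0.766, 0.0, 0.0]
wrist_force: [0.3, 0.4, -2.1]
grip_width: 0.505
gripper_force: 31.0
```

{"api": "drive_tool", "payload": {
  "increments": [
    [[0,0,0],[0,0,0],-0.2],
    [[0,0,0],[0,0,0],-0.5],
    [[0,0,0],[0,0,0],-1],
    [[0,0,0],[0,0,0],-1],
    [[0,0,0],[0,0,0],-1],
    [[0,0,1],[0,0,0],-1],
    [[0,0,2.5],[0,0,0],-1],
    [[0,0,4],[0,0,0],-1],
    [[0,0,5.5],[0,0,0],-1]
  ]
}}

```text
time_s: 24.23
position: [473.5, 145.3, 195.0]
tcp_rot: [0.643, 0.766, -0.0, -0.0]
wrist_force: [0.7, 0.0, 0.5]
grip_width: 1.004
gripper_force: 0.0
```

{"api": "drive_tool", "payload": {
  "increments": [
    [[0.2,-6.5,0],[0,0,0],-1],
    [[0.2,-6.5,0],[0,0,0],-1],
    [[0.2,-6.5,0],[0,0,0],-1],
    [[0.2,-6.5,0],[0,0,0],-1],
    [[0.2,-6.5,0],[0,0,0],-1],
    [[0.2,-6.5,0],[0,0,0],-1]
  ]
}}

```text
time_s: 24.73
position: [478.9, -18.7, 193.2]
tcp_rot: [0.644, 0.765, 0.0, -0.0]
wrist_force: [0.8, 0.0, 0.8]
grip_width: 1.001
gripper_force: 0.0
```

{"api": "drive_tool", "payload": {
  "increments": [
    [[4.4,-7.6,0],[0,0,0],-1],
    [[4.4,-7.6,0],[0,0,0],-1],
    [[4.4,-7.6,0],[0,0,0],-1],
    [[4.4,-7.6,0],[0,0,0],-1],
    [[4.4,-7.6,0],[0,0,0],-1],
    [[4.4,-7.6,0],[0,0,0],-1],
    [[4.4,-7.6,0],[0,0,0],-1],
    [[4.4,-7.6,0],[0,0,0],-1]
  ]
}}

```text
time_s: 25.4
position: [589.1, -205.9, 192.7]
tcp_rot: [0.642, 0.766, 0.0, -0.001]
wrist_force: [-0.6, 0.9, 0.2]
grip_width: 1.001
gripper_force: 0.0
```

```bash
python3 at.py a4; cp pics/a4.png pics/v9.png
```

```text
25.4 [ 589.1 -205.9  192.7] psi 100.1 f [-0.6  0.9  0.2] w 1.001437049588497
57 318 [ 432.8 -284.7  109. ] dia 28.6 d/25 [-6.2 -3.1]
309 252 [ 587.6 -210.1  109. ] dia 30.8 d/25 [-0.1 -0.2]
```

View pics/v9.png

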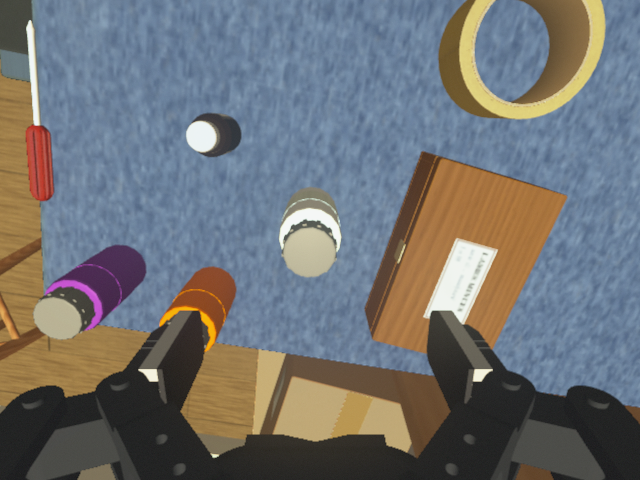

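{"api": "drive_tool", "payload": {
  "increments": [
    [[-0.06,-0.17,-1.5],[0,0,0],-0.6],
    [[-0.06,-0.17,-3],[0,0,0],-0.6],
    [[-0.06,-0.17,-4.5],[0,0,0],-0.6],
    [[-0.06,-0.17,-5.5],[0,0,0],-0.6],
    [[-0.06,-0.17,-5.87],[0,0,0],-0.6],
    [[-0.06,-0.17,-5.87],[0,0,0],-0.6],
    [[-0.06,-0.17,-5.87],[0,0,0],-0.6]
  ]
}}

```text
time_s: 26.03
position: [588.1, -210.9, 48.2]
tcp_rot: [0.642, 0.766, 0.0, 0.001]
wrist_force: [0.3, -0.6, 0.5]
grip_width: 0.796
gripper_force: 0.0
```

{"api": "drive_tool", "payload": {
  "increments": [
    [[0,0,0],[0,0,0],1],
    [[0,0,0],[0,0,0],1],
    [[0,0,0],[0,0,0],1],
    [[0,0,0],[0,0,0],1],
    [[0,0,0],[0,0,0],1],
    [[0,0,0],[0,0,0],1],
    [[0,0,0],[0,0,0],1]
  ],
  "newtons": 30
}}

```text
time_s: 26.62
position: [588.1, -212.0, 48.6]
tcp_rot: [0.643, 0.766, 0.0, 0.001]
wrist_force: [-3.0, 1.2, 6.3]
grip_width: 0.512
gripper_force: 29.5
```

{"api": "drive_tool", "payload": {
  "increments": [
    [[0,0,1.5],[0,0,0],1],
    [[0,0,3],[0,0,0],1],
    [[0,0,4.5],[0,0,0],1],
    [[0,0,5.8],[0,0,0],1],
    [[0,0,5.8],[0,0,0],1]
  ]
}}

```text
time_s: 27.03
position: [589.6, -212.6, 199.9]
tcp_rot: [0.643, 0.766, 0.001, 0.007]
wrist_force: [1.0, 0.4, 0.4]
grip_width: 0.507
gripper_force: 32.0
```

{"api": "drive_tool", "payload": {
  "increments": [
    [[-0.8,0.8,0],[0,0,0],1],
    [[-1.8,1.8,0],[0,0,0],1],
    [[-2.8,2.8,0],[0,0,0],1],
    [[-3.7,3.8,0],[0,0,0],1],
    [[-4.1,5.2,0],[0,0,0],1],
    [[-4.1,6.7,0],[0,0,0],1],
    [[-4.1,8.2,0],[0,0,0],1],
    [[-4.1,9.7,0],[0,0,0],1],
    [[-4.1,11,0],[0,0,0],1],
    [[-4.1,11.7,0],[0,0,0],1]
  ]
}}

```text
time_s: 27.87
position: [484.3, 84.1, 191.9]
tcp_rot: [0.642, 0.767, 0.0, 0.0]
wrist_force: [0.7, -0.1, -1.5]
grip_width: 0.507
gripper_force: 32.0
```

{"api": "drive_tool", "payload": {
  "increments": [
    [[0,0,0],[0,0,0],1],
    [[0,0,0],[0,0,0],1],
    [[0,0,0],[0,0,0],1],
    [[0,0,0],[0,0,0],1]
  ]
}}

```text
time_s: 28.2
position: [485.0, 80.0, 191.5]
tcp_rot: [0.643, 0.766, -0.0, 0.0]
wrist_force: [-0.2, 0.0, -1.9]
grip_width: 0.508
gripper_force: 32.0
```

```bash
python3 at.py b4 117
```

```text
28.2 [485.   80.  191.5] psi 99.9 f [-0.2  0.  -1.9] w 0.5083485775768968
315 132 [474.8 146.9 117. ] dia 32.9 d/25 [-0.4  2.7]
```

{"api": "drive_tool", "payload": {
  "increments": [
    [[0,0.07,-1.5],[0,0,0],1],
    [[0,0.07,-3],[0,0,0],1],
    [[0,0.07,-4],[0,0,0],1],
    [[0,0.07,-4.7],[0,0,0],1],
    [[0,0.07,-5.2],[0,0,0],1],
    [[0,0.07,-5.38],[0,0,0],1],
    [[0,0.07,-5.41],[0,0,0],1],
    [[0,0.07,-5.41],[0,0,0],1]
  ]
}}

```text
time_s: 28.92
position: [485.2, 82.1, 56.5]
tcp_rot: [0.643, 0.766, 0.0, 0.0]
wrist_force: [-0.1, -0.7, -1.5]
grip_width: 0.509
gripper_force: 30.6
```

{"api": "drive_tool", "payload": {
  "increments": [
    [[0,0,0],[0,0,0],-0.2],
    [[0,0,0],[0,0,0],-0.5],
    [[0,0,0],[0,0,0],-1],
    [[0,0,0],[0,0,0],-1],
    [[0,0,0],[0,0,0],-1],
    [[0,0,1],[0,0,0],-1],
    [[0,0,2.5],[0,0,0],-1],
    [[0,0,4],[0,0,0],-1],
    [[0,0,5.5],[0,0,0],-1]
  ]
}}

```text
time_s: 29.67
position: [484.5, 82.8, 195.5]
tcp_rot: [0.643, 0.766, -0.0, -0.0]
wrist_force: [0.9, -0.1, 0.0]
grip_width: 1.0
gripper_force: 0.0
```

{"api": "drive_tool", "payload": {
  "increments": [
    [[-3,11.4,1],[0,0,-15],-1],
    [[-3,11.4,1],[0,0,-15],-1],
    [[-3,11.4,1],[0,0,-15],-1],
    [[-3,11.4,1],[0,0,-15],-1],
    [[-3,11.4,1],[0,0,-15],-1],
    [[-3,11.4,1],[0,0,-15],-1],
    [[-3,11.4,1],[0,0,-15],-1],
    [[-3,11.4,1],[0,0,-15],-1],
    [[-3,11.4,1],[0,0,-15],-1],
    [[-3,11.4,1],[0,0,-15],-1]
  ]
}}

```text
time_s: 30.5
position: [409.6, 368.0, 218.5]
tcp_rot: [0.737, 0.676, -0.0, 0.0]
wrist_force: [0.5, 0.6, -0.3]
grip_width: 1.0
gripper_force: 0.0
```

```bash
python3 at.py k1 72
python3 - <<'E'
from caps import *; from bays import *
s=cv2.imread('pics/k1.png'); h=cv2.resize(s,(400,300)); i,_=shot('side'); j,_=shot('scene')
cv2.imwrite('pics/v10.png',np.vstack([np.hstack([h,cv2.resize(j,(400,300))]),np.hstack([cv2.resize(i[150:300,240:440],(400,300)),cv2.resize(j[220:370,140:340],(400,300))])]))
im,k=load('k1'); print(proj(k,cw(-24,135,72)))
h=cv2.cvtColor(im,cv2.COLOR_BGR2HSV); m=cv2.inRange(im,(0,0,0),(70,70,70)); m[:120]=0;m[300:]=0;m[:,:230]=0;m[:,400:]=0
for c in cv2.findContours(m,0,1)[0]:
    if cv2.contourArea(c)>200: print(cv2.minAreaRect(c))
E
```

```text
30.5 [409.6 368.  218.5] psi 85.1 f [ 0.5  0.6 -0.3] w 0.9997848594298238
400 425 [472.8 164.1  72. ] dia 33.4 d/25 [ 2.5 -8.2]
381 356 [458.1 240.2  72. ] dia 35.2 d/25 [ 1.9 -5.1]
[312.69394894 219.42018893]
```

View pics/v10.png

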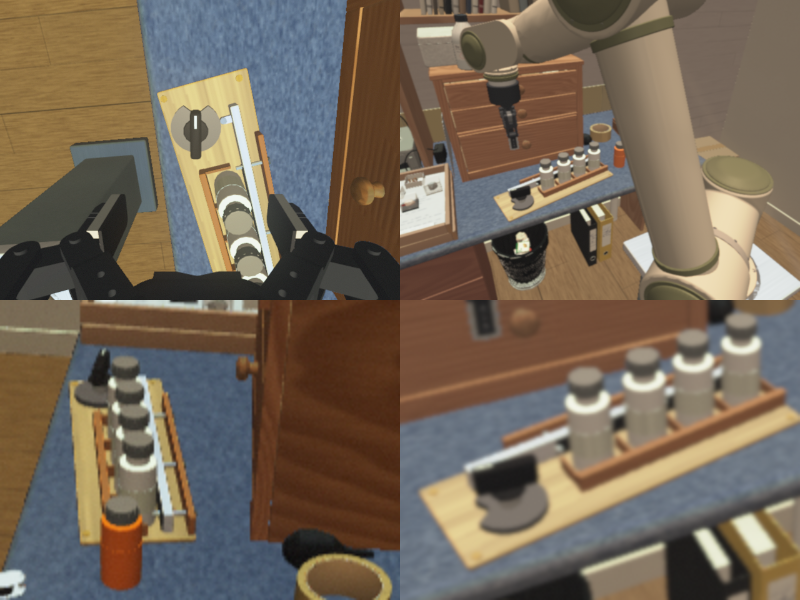

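{"api": "drive_tool", "payload": {
  "increments": [
    [[0,0,-1.6],[0,0,0],-1],
    [[0,0,-3.2],[0,0,0],-1],
    [[0,0,-4.8],[0,0,0],-1],
    [[0,0,-6.2],[0,0,0],-1],
    [[0,0,-6.96],[0,0,0],-1],
    [[0,0,-6.96],[0,0,0],-1],
    [[0,0,-6.96],[0,0,0],-1]
  ]
}}

```text
time_s: 31.23
position: [410.4, 367.0, 44.9]
tcp_rot: [0.738, 0.675, -0.0, -0.0]
wrist_force: [-0.1, 0.0, 0.2]
grip_width: 0.994
gripper_force: 0.0
```

{"api": "drive_tool", "payload": {
  "increments": [
    [[0,0,0],[0,0,0],1],
    [[0,0,0],[0,0,0],1],
    [[0,0,0],[0,0,0],1],
    [[0,0,0],[0,0,0],1],
    [[0,0,0],[0,0,0],1],
    [[0,0,0],[0,0,0],1],
    [[0,0,0],[0,0,0],1],
    [[0,0,0],[0,0,0],1]
  ],
  "newtons": 50
}}

```text
time_s: 31.9
position: [407.9, 368.1, 45.4]
tcp_rot: [0.737, 0.676, -0.002, -0.001]
wrist_force: [-13.0, 0.3, 12.3]
grip_width: 0.152
gripper_force: 49.8
```

{"api": "drive_tool", "payload": {
  "increments": [
    [[0,0,0],[0,0,-5],1],
    [[0,0,0],[0,0,-10],1],
    [[0,0,0],[0,0,-15],1],
    [[0,0,0],[0,0,-20],1],
    [[0,0,0],[0,0,-25],1],
    [[0,0,0],[0,0,-30],1],
    [[0,0,0],[0,0,-35],1],
    [[0,0,0],[0,0,-40],1]
  ]
}}

```text
time_s: 32.57
position: [407.8, 368.1, 45.4]
tcp_rot: [0.924, 0.381, -0.002, -0.001]
wrist_force: [-13.7, 0.7, 12.6]
grip_width: 0.152
gripper_force: 49.8
```

{"api": "drive_tool", "payload": {
  "increments": [
    [[0,0,0],[0,0,-4],1],
    [[0,0,0],[0,0,-8],1],
    [[0,0,0],[0,0,-12],1],
    [[0,0,0],[0,0,-16],1],
    [[0,0,0],[0,0,-20],1],
    [[0,0,0],[0,0,-24],1],
    [[0,0,0],[0,0,-28],1],
    [[0,0,0],[0,0,-32],1],
    [[0,0,0],[0,0,-35],1],
    [[0,0,0],[0,0,-35],1]
  ]
}}

```text
time_s: 33.4
position: [407.8, 368.2, 45.4]
tcp_rot: [0.996, 0.086, -0.002, -0.0]
wrist_force: [-13.4, 1.2, 12.9]
grip_width: 0.156
gripper_force: 49.8
```

Release, lift, look.

{"api": "drive_tool", "payload": {
  "increments": [
    [[0,0,0],[0,0,0],-1],
    [[0,0,0],[0,0,0],-1],
    [[0,0,0],[0,0,0],-1],
    [[0,0,0],[0,0,0],-1],
    [[0,0,0],[0,0,0],-1],
    [[0,0,1.5],[0,0,0],-1],
    [[0,0,3],[0,0,0],-1],
    [[0,0,4.5],[0,0,0],-1],
    [[0,0,6.4],[0,0,0],-1],
    [[0,0,6.4],[0,0,0],-1]
  ]
}}

```text
time_s: 34.23
position: [412.0, 368.9, 211.9]
tcp_rot: [0.996, 0.087, 0.005, -0.002]
wrist_force: [-0.2, 0.0, 0.5]
grip_width: 1.002
gripper_force: 0.0
```

```bash
python3 at.py k2 117
python3 - <<'E'
from caps import *; from bays import *
im,k=load('k2'); cv2.imwrite('pics/v11.png',im)
for (u,v),d in caps(im): print('carrier',wc(onz(k,u,v,117)))
for x in (14,16,28): print(x,proj(k,cw(x,110,36)))
E
```

```text
34.2333 [412.  368.9 211.9] psi 10.0 f [-0.2  0.   0.5] w 1.0021549776949787
581 221 [457.1 206.3 117. ] dia 31.4 d/25 [ 1.8 -6.5]
476 221 [445.5 271.  117. ] dia 31.3 d/25 [ 1.3 -3.9]
carrier [ -5.58592093 -32.31112316]
carrier [-5.63348499 33.43538058]
14 [346.29089496 172.23189423]
16 [346.34494479 169.76467168]
28 [346.67355925 154.76434705]
```

View pics/v11.png

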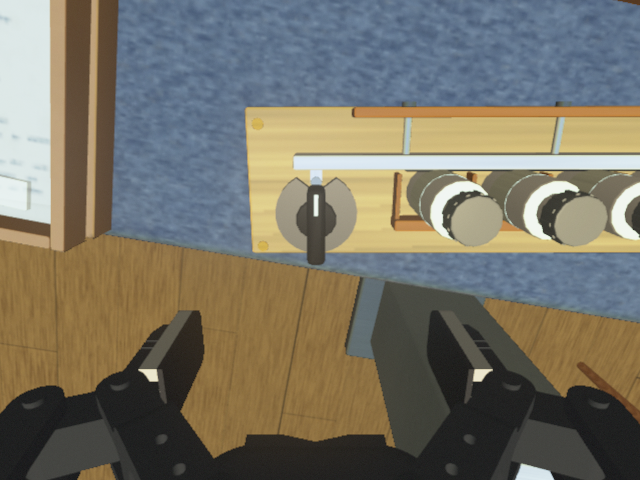

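{"api": "drive_tool", "payload": {
  "increments": [
    [[1.34,-3.9,0],[0,0,0],1],
    [[1.34,-3.9,0],[0,0,0],1],
    [[1.34,-3.9,0],[0,0,0],1],
    [[1.34,-3.9,-2],[0,0,0],1],
    [[1.34,-3.9,-2.9],[0,0,0],1],
    [[1.34,-3.9,-2.9],[0,0,0],1],
    [[1.34,-3.9,-2.9],[0,0,0],1],
    [[1.34,-3.9,-2.9],[0,0,0],1]
  ],
  "newtons": 30
}}

```text
time_s: 34.95
position: [444.1, 270.7, 133.4]
tcp_rot: [0.996, 0.087, 0.001, -0.0]
wrist_force: [-0.5, 0.4, -0.3]
grip_width: -0.0
gripper_force: 0.0
```

```bash
python3 at.py c1 117
python3 - <<'E'
from bays import *
np.set_printoptions(precision=1,suppress=True)
for y in (33.4,-32.3,-96,-160): print(cw(-5.8,y,0))
print(wc([474.8,146.9]),wc([463.8,207.7]),wc([451.7,272.3]),wc([485.2,82.1]))
E
```

```text
34.95 [444.1 270.7 133.4] psi 10.0 f [-0.5  0.4 -0.3] w -0.00011562747983011162
596 295 [468.3 145.7 117. ] dia 30.3 d/25 [ 1. -5.]
459 295 [457.4 206.3 117. ] dia 30.2 d/25 [ 0.5 -2.6]
[445.3 271.    0. ]
[456.9 206.3   0. ]
[468.1 143.6   0. ]
[479.4  80.6   0. ]
[  1.4 -93.9] [  1.3 -32.1] [ 0.7 33.6] [   0.2 -159.5]
```

{"api": "drive_tool", "payload": {
  "increments": [
    [[0.05,0.01,-0.4],[0,0,0],1],
    [[0.05,0.01,-0.6],[0,0,0],1],
    [[0.05,0.01,-0.7],[0,0,0],1],
    [[0.05,0.01,-0.8],[0,0,0],1],
    [[0.05,0.01,-0.88],[0,0,0],1],
    [[0.05,0.01,-0.95],[0,0,0],1]
  ]
}}

```text
time_s: 35.5
position: [444.5, 270.5, 108.2]
tcp_rot: [0.996, 0.087, -0.0, 0.0]
wrist_force: [0.1, 0.4, -0.1]
grip_width: -0.002
gripper_force: 0.0
```

{"api": "drive_tool", "payload": {
  "increments": [
    [[0,0,-0.08],[0,0,0],1],
    [[0,0,-0.14],[0,0,0],1],
    [[0,0,-0.18],[0,0,0],1],
    [[0,0,-0.18],[0,0,0],1]
  ]
}}

```text
time_s: 35.83
position: [445.3, 270.8, 106.0]
tcp_rot: [0.996, 0.087, 0.001, -0.0]
wrist_force: [-4.9, -1.7, 20.5]
grip_width: -0.003
gripper_force: 9.7
```

{"api": "drive_tool", "payload": {
  "increments": [
    [[0,0,0.6],[0,0,0],1],
    [[0,0,1.2],[0,0,0],1],
    [[0.24,-1.3,1.2],[0,0,0],1],
    [[0.47,-2.58,1.2],[0,0,0],1],
    [[0.47,-2.58,1.2],[0,0,0],1],
    [[0.47,-2.58,1.2],[0,0,0],1]
  ]
}}

```text
time_s: 36.33
position: [456.6, 205.1, 133.9]
tcp_rot: [0.996, 0.086, -0.0, -0.0]
wrist_force: [0.4, -0.4, 0.2]
grip_width: -0.002
gripper_force: 0.0
```

```bash
python3 at.py c2 117
```

```text
36.3333 [456.6 205.1 133.9] psi 9.9 f [ 0.4 -0.4  0.2] w -0.0017197694678385608
589 296 [479.3  82.5 117. ] dia 30.2 d/25 [ 0.9 -4.9]
448 296 [468.3 145.5 117. ] dia 30.1 d/25 [ 0.5 -2.4]
175 287 [451.6 267.3 117. ] dia 28.3 d/25 [-0.2  2.5]
```

{"api": "drive_tool", "payload": {
  "increments": [
    [[0,0.02,-0.4],[0,0,0],1],
    [[0,0.02,-0.6],[0,0,0],1],
    [[0,0.02,-0.75],[0,0,0],1],
    [[0,0.02,-0.85],[0,0,0],1],
    [[0,0.02,-0.95],[0,0,0],1],
    [[0,0.02,-1.05],[0,0,0],1],
    [[0,0.02,-1.12],[0,0,0],1],
    [[0,0.02,-1.15],[0,0,0],1],
    [[0,0.02,-1.15],[0,0,0],1]
  ]
}}

```text
time_s: 37.13
position: [456.7, 206.7, 106.0]
tcp_rot: [0.996, 0.087, 0.001, -0.0]
wrist_force: [-2.2, 1.2, 8.9]
grip_width: 0.0
gripper_force: 4.8
```

{"api": "drive_tool", "payload": {
  "increments": [
    [[0,0,0.6],[0,0,0],1],
    [[0,0,1.15],[0,0,0],1],
    [[0.24,-1.2,1.15],[0,0,0],1],
    [[0.46,-2.44,1.15],[0,0,0],1],
    [[0.46,-2.44,1.15],[0,0,0],1],
    [[0.46,-2.44,1.15],[0,0,0],1]
  ]
}}

```text
time_s: 37.63
position: [468.2, 144.5, 133.9]
tcp_rot: [0.996, 0.086, 0.0, -0.0]
wrist_force: [-0.4, 0.3, -0.2]
grip_width: -0.0
gripper_force: 0.0
```

{"api": "drive_tool", "payload": {
  "increments": [
    [[0,0,-0.4],[0,0,0],1],
    [[0,0,-0.6],[0,0,0],1],
    [[0,0,-0.75],[0,0,0],1],
    [[0,0,-0.85],[0,0,0],1],
    [[0,0,-0.95],[0,0,0],1],
    [[0,0,-1.05],[0,0,0],1],
    [[0,0,-1.12],[0,0,0],1],
    [[0,0,-1.15],[0,0,0],1],
    [[0,0,-1.15],[0,0,0],1]
  ]
}}

```text
time_s: 38.38
position: [468.3, 145.7, 106.0]
tcp_rot: [0.996, 0.087, 0.001, -0.0]
wrist_force: [-3.2, 0.3, 9.7]
grip_width: 0.001
gripper_force: 4.8
```

{"api": "drive_tool", "payload": {
  "increments": [
    [[0,0,0.6],[0,0,0],1],
    [[0,0,1.15],[0,0,0],1],
    [[0.22,-1.2,1.15],[0,0,0],1],
    [[0.44,-2.52,1.15],[0,0,0],1],
    [[0.44,-2.52,1.15],[0,0,0],1],
    [[0.44,-2.52,1.15],[0,0,0],1]
  ]
}}

```text
time_s: 38.88
position: [479.1, 81.5, 133.9]
tcp_rot: [0.996, 0.086, 0.0, -0.0]
wrist_force: [0.1, -0.6, -0.0]
grip_width: 0.0
gripper_force: 0.0
```

Press jar 4, then rise and move back for a final look.

{"api": "drive_tool", "payload": {
  "increments": [
    [[0,0,-0.4],[0,0,0],1],
    [[0,0,-0.6],[0,0,0],1],
    [[0,0,-0.75],[0,0,0],1],
    [[0,0,-0.85],[0,0,0],1],
    [[0,0,-0.95],[0,0,0],1],
    [[0,0,-1.05],[0,0,0],1],
    [[0,0,-1.12],[0,0,0],1],
    [[0,0,-1.15],[0,0,0],1],
    [[0,0,-1.15],[0,0,0],1]
  ]
}}

```text
time_s: 39.63
position: [479.3, 82.6, 106.0]
tcp_rot: [0.996, 0.087, 0.001, 0.0]
wrist_force: [-3.0, 0.7, 9.6]
grip_width: -0.001
gripper_force: 4.8
```

{"api": "drive_tool", "payload": {
  "increments": [
    [[0,0,1.5],[0,0,0],1],
    [[0,0,3],[0,0,0],1],
    [[0,0,4.5],[0,0,0],1],
    [[0,0,6],[0,0,0],1],
    [[-1,2,8],[0,0,0],1],
    [[-2,3.5,8],[0,0,0],1],
    [[-3,4.5,8],[0,0,0],1],
    [[-3,4.5,8],[0,0,0],1],
    [[-3,4.5,8],[0,0,0],1],
    [[-3,4.5,8],[0,0,0],1]
  ]
}}

```text
time_s: 40.47
position: [403.5, 195.6, 305.4]
tcp_rot: [0.996, 0.088, 0.0, 0.0]
wrist_force: [0.8, -0.5, -0.1]
grip_width: 0.001
gripper_force: 0.0
```

```bash
python3 at.py f1 106
python3 - <<'E'
from caps import *; from bays import *
im,k=load('f1')
for (u,v),d in caps(im):
    P=onz(k,u,v,106)
    if P[1]>50: print('carrier',wc(P),'dia',d/k[2]*np.dot(P-k[1],-k[0][:,2]))
i,_=shot('side'); cv2.imwrite('pics/v12.png',np.hstack([cv2.resize(im,(400,300)),cv2.resize(i[150:420,200:440],(400,450))[:300]]) if 0 else np.hstack([cv2.resize(im,(400,450)),cv2.resize(i[150:420,200:440],(400,450))]))
E
```

```text
40.4667 [403.5 195.6 305.4] psi 10.1 f [ 0.8 -0.5 -0.1] w 0.0007987618800753189
568 164 [479.  -15.7 106. ] dia 30.8 d/25 [ 3.  -8.5]
460 144 [479.1  82.3 106. ] dia 31.8 d/25 [ 3.  -4.5]
385 144 [467.7 145.  106. ] dia 32.2 d/25 [ 2.6 -2. ]
313 144 [457.  205.8 106. ] dia 32.5 d/25 [2.1 0.4]
237 144 [445.3 270.4 106. ] dia 32.4 d/25 [1.7 3. ]
carrier [  -5.8249534 -158.2916561] dia 31.793796605128993
carrier [ -5.94545978 -94.49321076] dia 32.17845026393993
carrier [ -5.76565213 -32.80204328] dia 32.49873021671884
carrier [-5.92364828 32.89452879] dia 32.41788881561555
```

View pics/v12.png

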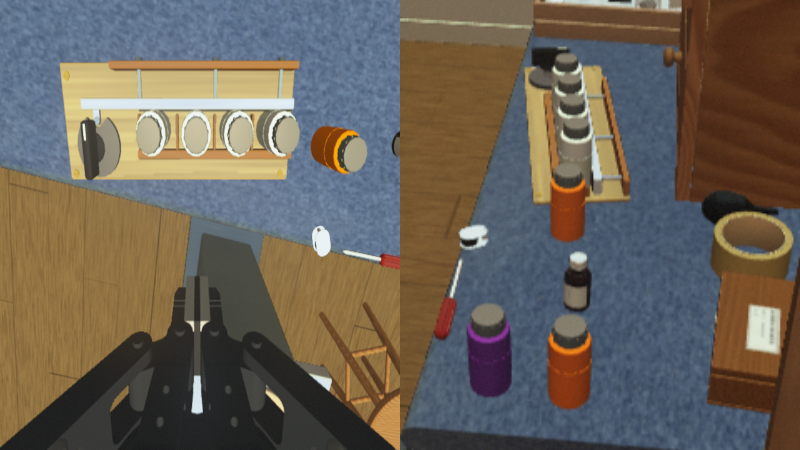

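```bash
python3 -c "
from rig import bot
print(bot.job_done())"
```

```text
the job is handed in; nothing more can be done
None
```

I handed the job in at about 40 s: all four white jars stand clamped in their bays with the knob back at 0 and all caps pressed home, the brown bottle is still upright, and the only thing over the stated figures was the first cap press, at about 20 N against 15 N.

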